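Find the leaded damper block and hold it over the mirror

TASK

Two of the walnut blocks on the bench are a matching pair of stepped damper blocks, but one hides a lead weight: lift each of the pair in turn clear of the bench (a few centimetres, for a second or so) to feel which is heavier, and set the lighter one gently back on the bench, standing on its foot. Finish while holding the heavier one still and level, foot down, about a hand's breadth above the middle of the round inspection mirror, so that its underside can be seen in it; do not put it down or let go. Leave the odd blocks, tools and porcelain knob where they are, and do not touch the mirror or drop a block.

Things in the scene. Friction and masses are not known exactly. Their poses are not given: they have to be found in the camera images.
- block_1: one of two look-alike walnut damper blocks, 80 mm long (x): foot 44 mm wide (y), 18 mm high; above it a neck 32 mm wide, up to 46 mm in all; brass screw in the +x end. Origin: centre of the underside, z up. Loose, starts standing on its foot on the bench. Either may be the leaded one, by chance; the lighter is 80 to 120 g, the heavier 190 to 270 g, balanced about the middle
- block_2: one of two look-alike walnut damper blocks, 80 mm long (x): foot 44 mm wide (y), 18 mm high; above it a neck 32 mm wide, up to 46 mm in all; brass screw in the +x end. Origin: centre of the underside, z up. Loose, starts standing on its foot on the bench. Either may be the leaded one, by chance; the lighter is 80 to 120 g, the heavier 190 to 270 g, balanced about the middle
- table: the scrubbed pine bench top, fixed, its surface at height 0; origin on the surface, well out in front of the robot
- mirror: round inspection mirror lying fixed on the bench, 120 mm across with a dark steel rim, 10 mm high; origin at the centre of its underside, on the bench
- long_block: odd walnut block, not of the pair: same stepped section, but 120 mm long (its x); loose, leave alone; origin at the centre of its underside
- short_block: odd walnut block, not of the pair: plain, 44 x 44 x 30 mm high, no step; loose, leave alone; origin at the centre of its underside
- porcelain_knob: white porcelain knob, 36 mm across, 35 mm high; loose, leave alone; origin at the centre of its underside
- reamer: steel shank reamer with a wooden handle lying along its x, from 70 mm behind to 87 mm ahead of its origin, 18 mm high; loose, leave alone
- pliers: brass bending pliers lying along its x, from 90 mm behind to 55 mm ahead of its origin (the rivet), 70 mm wide, 15 mm high; loose, leave alone
There are look-alikes about, which are no part of the job. What is shaped like the block_2 but pink is not meant.

How it is judged (in metres and radians):
On the way, in this order (a step that is already met when the one before it is completed fails the run):
1. the lighter block of the pair is held clear of the bench while the heavier one (over 1.5 N) stands on it (((height (world z) of block_2 above 0.02 m and contact force between block_2 and the fingers above 0.3 N and height (world z) of block_1 below 0.006 m and angle between block_1's own z axis and vertical below 0.15 rad and contact force between block_1 and table above 1.5 N) or (height (world z) of block_1 above 0.02 m and contact force between block_1 and the fingers above 0.3 N and height (world z) of block_2 below 0.006 m and angle between block_2's own z axis and vertical below 0.15 rad and contact force between block_2 and table above 1.5 N))), for 0.3 s.
2. the heavier block is held clear of the bench while the lighter one (under 1.5 N) stands on it (((height (world z) of block_1 above 0.02 m and contact force between block_1 and the fingers above 0.3 N and height (world z) of block_2 below 0.006 m and angle between block_2's own z axis and vertical below 0.15 rad and contact force between block_2 and table between 0.4 and 1.5 N) or (height (world z) of block_2 above 0.02 m and contact force between block_2 and the fingers above 0.3 N and height (world z) of block_1 below 0.006 m and angle between block_1's own z axis and vertical below 0.15 rad and contact force between block_1 and table between 0.4 and 1.5 N))), for 0.3 s.
At the end, for the whole second after the job is handed in: the heavier block is held still in the fingers, centred within 30 mm over the mirror's centre, underside 50 to 180 mm above the bench, upright within 0.2 rad; the lighter block (pressing on the bench with under 1.5 N) stands there released, at rest, upright within 0.15 rad (((horizontal distance between block_1 and mirror below 0.03 m and height (world z) of block_1 between 0.05 and 0.18 m and angle between block_1's own z axis and vertical below 0.2 rad and linear speed of block_1 below 0.03 m/s and contact force between block_1 and the fingers above 0.3 N and height (world z) of block_2 below 0.006 m and angle between block_2's own z axis and vertical below 0.15 rad and contact force between block_2 and table between 0.4 and 1.5 N and linear speed of block_2 below 0.02 m/s and contact force between block_2 and the fingers below 0.05 N and contact force between block_2 and block_1 below 0.05 N) or (horizontal distance between block_2 and mirror below 0.03 m and height (world z) of block_2 between 0.05 and 0.18 m and angle between block_2's own z axis and vertical below 0.2 rad and linear speed of block_2 below 0.03 m/s and contact force between block_2 and the fingers above 0.3 N and height (world z) of block_1 below 0.006 m and angle between block_1's own z axis and vertical below 0.15 rad and contact force between block_1 and table between 0.4 and 1.5 N and linear speed of block_1 below 0.02 m/s and contact force between block_1 and the fingers below 0.05 N and contact force between block_1 and block_2 below 0.05 N))); the arm keeps its last pose, push and grip.
It fails at once if an odd block, the reamer, the pliers or the porcelain knob is moved more than 15 mm (distance of any of long_block, short_block, porcelain_knob, reamer, pliers from where it was at the start of the episode above 0.015 m).
It fails at once if the mirror is touched (contact force between mirror and block_1 above 0.5 N or contact force between mirror and block_2 above 0.5 N or contact force between mirror and the fingers above 0.5 N).
It fails at once if a block is dropped or slammed on the bench (faster than 0.5 m/s in the last 30 mm) ((height (world z) of block_1 below 0.03 m and linear speed of block_1 above 0.5 m/s) or (height (world z) of block_2 below 0.03 m and linear speed of block_2 above 0.5 m/s)).
It also fails if it takes over 67 s, if anything falls off the work surface, if the arm or the gripper's body presses on something with over 40 N, if the wrist force passes 120 N, or if a joint passes its speed limit or range.

ROBOT

A 6-joint arm with a two-finger parallel gripper is mounted at the origin on the work surface. World frame = base frame: x ahead of the robot, y to its left, z up, the work surface at z = 0. Lengths are in mm, angles in rad, forces in N, time in s.
With the tool pointing down it reaches from about 350 to 775 mm from the base axis. Payload 5.5 kg.
Tool frame: the origin (TCP) lies midway between the tips of the shut fingers; the grasp point (between the pads) lies 19 mm behind it; z points along the fingers, y is the line along which they close (so a half turn about z gives the same grasp; the last joint's range is limited). The gripper opens to 85 mm and grips with 20 to 120 N. Pads are 22 mm wide; open, the fingers measure 114 mm over their backs; the gripper's body (76 mm by 85 mm) begins 54 mm behind the grasp point. The pads swing forward as they close: fully open they stand 13 mm farther back than shut.
Start: joints at [-1.298, 0.313, 0.046, 1.304, 0, 1.431], TCP at [230.676, -526.745, 231.323] pointing down, gripper open.
Joint ranges: [-2.76, 2.76], [-0.86, 1.69], [-1.03, 1.26], [-2.2, 2.34], [-1.47, 1.5], [-3.14, 3.14]. Speed limits (rad/s): [2.57, 2.57, 3.14, 3.14, 3.14, 3.14].

INTERFACE

Orientations are given as a rotation vector (axis times angle).
In Python, from station import manip gives the robot as it stands. Calls block until the motion is done:
- manip.move_ptp(position, orientation): joint-space move of the TCP to a pose.
- manip.move_straight(position, rotation=None, v=150): straight line of the TCP; rotation=None keeps the orientation; v is the mean speed in mm/s.
- manip.set_joints(angles): joint-space move.
- manip.let_go() and manip.grab(f_grip=None): open the fingers fully, or close them until they stop; f_grip is the grip in N (None keeps the last).
- manip.wait(seconds).
- manip.ik(position, orientation): joint angles nearest the present ones, or None.
- manip.state(): the state.
- manip.get_image(name): name is "side" or "top" or "wrist"; returns (picture, depth): 420x560x3 uint8, blue, green, red; 420x560 float32, mm along the optical axis (not along the pixel's ray), 0 where there is no reading.
- manip.calibration(name): a dict with "mtx" (3x3 intrinsics, pixels), "R" (3x3) and "t" (3): a world point X has camera coordinates R X + t. Camera axes: x right, y down, z forward; pixel columns grow to the right and rows downward; lengths in mm; the calibration is good to about 2 mm. A picture is of the moment at which its call begins: read the wrist's pose just before it. calibration takes no time and is no camera call; for the wrist camera it gives the pose at the moment of the call.
A pose or a line that the arm cannot do raises manip.Unreachable and nothing moves.
- manip.job_done(): hands the job in; it is judged then, once.
The state is a dict: "time_s": time; "qpos": joint angles; "qvel": joint speeds; "joint_efforts": joint torques, N m; "tcp_pos": TCP position; "eef_rot": TCP orientation; "contact_force": force on the tool from outside, world axes, zero at the start; "torque": the same for the moment, N m; "width": finger opening in mm; "gripper_force": force on a finger pad.
Only numpy, scipy, OpenCV 4.12 (cv2) and the standard library are available. Lean on these libraries where they do the work, as an engineer would, in place of code of your own. Each camera call takes 0.05 s, during which the arm holds its last target. There are 200 camera calls.

## Working session

There is one attempt and no reset: what is moved stays moved. The work goes in short steps, each a Python script; the robot and the scene stay as the last script left them, time stands still between calls to the robot, and variables do not carry over. Pictures are saved under pics/ and viewed, at most 10 in all, crops included, and the job is handed in when it is done.

```bash
mkdir -p pics; ls
python3 - <<'E'
from station import manip
import cv2,numpy as np
for n in("top","side"):
    im,d=manip.get_image(n);cv2.imwrite(f"pics/{n}0.png",im);np.save(f"pics/{n}0.npy",d)
    c=manip.calibration(n);print(n,c["mtx"].round(1).tolist(),c["R"].round(3).tolist(),c["t"].round(1).tolist(),(d==0).mean())
s=manip.state();print(s)
E
```

```text
pics
top [[403.3, 0.0, 279.1], [0.0, 403.3, 212.0], [0.0, 0.0, 1.0]] [[-0.008, -1.0, -0.012], [-0.983, 0.01, -0.186], [0.186, 0.01, -0.983]] [55.5, 623.9, 841.5] 0.004030612244897959
side [[539.3, 0.0, 281.6], [0.0, 539.3, 209.8], [0.0, 0.0, 1.0]] [[-0.742, -0.67, -0.015], [-0.373, 0.432, -0.821], [0.557, -0.604, -0.571]] [480.7, 253.3, 1159.1] 0.036972789115646255
{'time_s': 0.1, 'qpos': array([-1.29762411e+00,  3.13937609e-01,  4.51241379e-02,  1.30357070e+00,
       -6.86622565e-06,  1.43124297e+00]), 'qvel': array([ 1.35666770e-03, -3.37844860e-03,  3.95074396e-03, -8.72890471e-05,
        8.46628488e-04,  1.46003045e-05]), 'joint_efforts': array([ 2.47364129e-03, -4.81724131e+01,  2.99244887e+01,  1.27204732e-02,
       -1.02056022e-04,  2.05535109e-06]), 'tcp_pos': array([ 230.53430929, -526.29644769,  230.50391642]), 'eef_rot': array([-3.07338616e+00, -6.43391647e-01,  1.77183177e-04]), 'contact_force': array([ 0.19668983, -0.39668731,  0.25152443]), 'torque': array([-0.01101014, -0.0131804 , -0.00777058]), 'gripper_force': 0.0, 'width': 85.43060798595926}
```

View pics/top0.png

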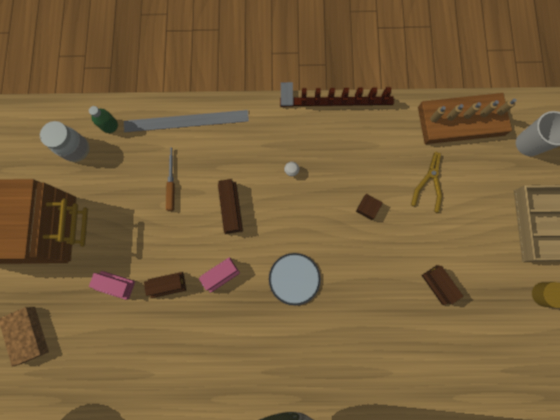

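View pics/side0.png

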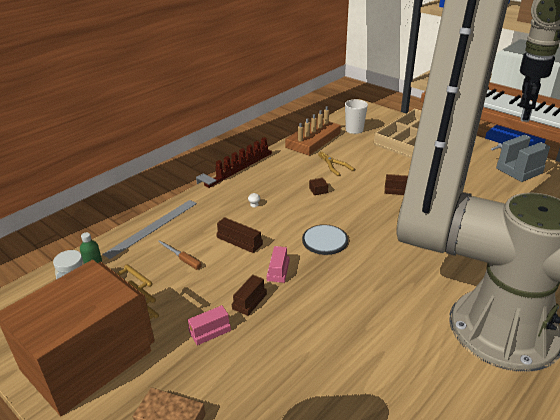

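Top view: the dark walnut things are at (165,285), (443,285), (230,206: long) and (370,206: short, plain). Pink look-alikes sit at (112,286) and (219,275), the mirror at (295,279) and the knob at (291,169). In the side view they are at (249,293), (396,184, half hidden by the arm), (238,234) and (318,186). I choose (165,285) and (443,285) as the pair, and will check both by size.

```bash
cat > h.py <<'E'
from station import manip
import cv2,numpy as np
def cloud(name,shot=True):
    c=manip.calibration(name);im,d=manip.get_image(name)
    v,u=np.mgrid[:420,:560];K=c["mtx"];d=d.astype(float)
    P=np.dstack([(u-K[0,2])/K[0,0]*d,(v-K[1,2])/K[1,1]*d,d])-np.ravel(c["t"])
    P=P@c["R"];P[d==0]=np.nan
    return im,P,c
def ray(c,px,z):
    r=c["R"].T@np.linalg.inv(c["mtx"])@np.array([px[0],px[1],1.]);o=-c["R"].T@np.ravel(c["t"])
    return o+r*(z-o[2])/r[2]
def walnut(im):
    b,g,r=[im[...,i].astype(int) for i in range(3)]
    return ((r<95)&(r>=g)&(g>=b)&(r-b>8)).astype(np.uint8)
def things(im,P,mask,amin=150,zcut=6):
    m=((mask>0)&(P[...,2]>zcut)).astype(np.uint8)
    n,L,st,ce=cv2.connectedComponentsWithStats(m)
    out=[]
    for i in range(1,n):
        if st[i,4]<amin: continue
        Q=P[L==i];zt=np.percentile(Q[:,2],90);T=Q[Q[:,2]>zt-6]
        (cx,cy),(w,h),a=cv2.minAreaRect(T[:,:2].astype(np.float32))
        if w<h:w,h,a=h,w,a+90
        a=(a+90)%180-90
        out.append((ce[i].round().tolist(),st[i,4],round(zt,1),(round(cx,1),round(cy,1)),(round(w,1),round(h,1)),round(a,1)))
    return out
E
python3 - <<'E'
from h import *
for n in("top","side"):
    im,P,c=cloud(n);print(n)
    for t in things(im,P,walnut(im)):
        if t[4][0]<200:print(t)
    b,g,r=[im[...,i].astype(int) for i in range(3)]
    print("pink");[print(t) for t in things(im,P,((r>g+50)&(b>g+20)).astype(np.uint8))]
    m=((b>120)&(b>=r-5)).astype(np.uint8)
    for k in cv2.findContours(m,0,2)[0]:
        if cv2.contourArea(k)>500:
            e=cv2.fitEllipse(k);w=[ray(c,p,10)[:2].round(1) for p in (e[0],)];print("mir",np.round(e[0]),np.round(e[1]),w)
im,P,c=cloud("wrist");cv2.imwrite("pics/w0.png",im)
im,d=manip.get_image("top")
a=cv2.resize(im[250:320,80:260],None,fx=4,fy=4,interpolation=2);b=cv2.resize(im[250:320,400:580],(a.shape[1],a.shape[0]),interpolation=2)
cv2.imwrite("pics/crop.png",np.vstack([a,b]))
E
```

```text
top
([473.0, 117.0], np.int32(755), np.float64(71.1), (851.9, -396.3), (167.4, 7.1), -84.4)
([462.0, 137.0], np.int32(448), np.float64(34.5), (808.9, -402.9), (195.4, 4.6), -84.0)
([230.0, 207.0], np.int32(1001), np.float64(47.8), (644.9, 165.2), (119.9, 32.1), 8.3)
([51.0, 227.0], np.int32(3757), np.float64(149.6), (588.9, 541.7), (169.2, 63.5), -18.1)
([369.0, 207.0], np.int32(412), np.float64(32.1), (641.6, -160.2), (44.8, 43.8), -29.2)
([443.0, 286.0], np.int32(880), np.float64(47.7), (461.8, -314.0), (80.2, 32.9), 33.2)
([165.0, 285.0], np.int32(774), np.float64(48.0), (466.7, 307.2), (80.1, 32.1), -78.3)
([540.0, 295.0], np.int32(235), np.float64(37.6), (437.5, -530.8), (51.7, 19.1), 2.5)
([36.0, 333.0], np.int32(473), np.float64(34.8), (362.4, 590.3), (117.5, 43.9), 0.7)
pink
([217.0, 274.0], np.int32(413), np.float64(48.3), (489.5, 187.2), (75.8, 29.1), -56.9)
([107.0, 285.0], np.int32(395), np.float64(48.4), (467.8, 427.7), (75.1, 28.3), 72.6)
mir [294. 279.] [46. 47.] [array([478.4,  16.8])]
side
([455.0, 100.0], np.int32(536), np.float64(610.3), (199.5, -9.9), (15.6, 5.1),
[... 568 characters left out ...]
t64(312.2), (6.4, 5.3), (117.0, 61.2), -46.7)
([239.0, 234.0], np.int32(923), np.float64(48.8), (646.5, 167.3), (119.3, 34.3), 8.2)
([475.0, 257.0], np.int32(199), np.float64(213.8), (73.4, 78.4), (108.2, 10.3), 21.1)
([249.0, 295.0], np.int32(825), np.float64(48.7), (467.8, 308.7), (81.5, 32.6), -77.5)
([550.0, 304.0], np.int32(203), np.float64(151.9), (-56.9, 29.4), (39.2, 6.0), 67.5)
([551.0, 335.0], np.int32(215), np.float64(43.7), (-76.3, 0.7), (70.2, 8.6), 81.0)
pink
([276.0, 264.0], np.int32(461), np.float64(49.6), (488.9, 190.8), (83.0, 31.0), -57.2)
([207.0, 321.0], np.int32(579), np.float64(49.3), (469.7, 429.1), (79.7, 34.6), 73.1)
mir [324. 238.] [25. 41.] [array([480.8,  17.4])]
```

View pics/crop.png

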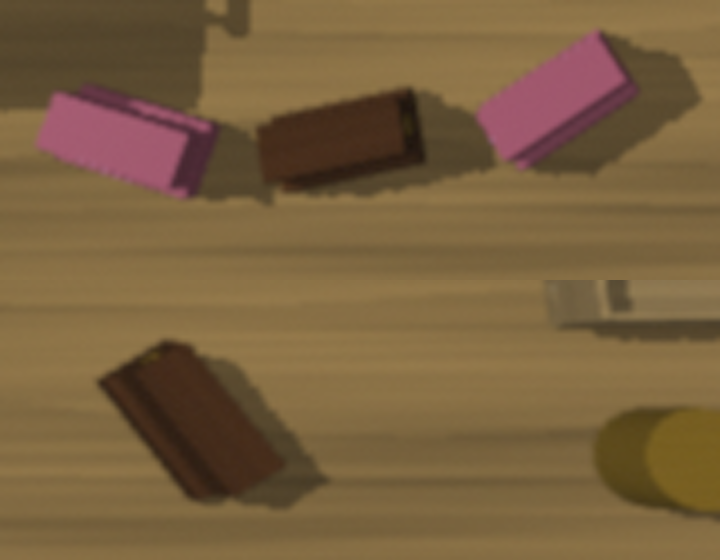

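View pics/w0.png

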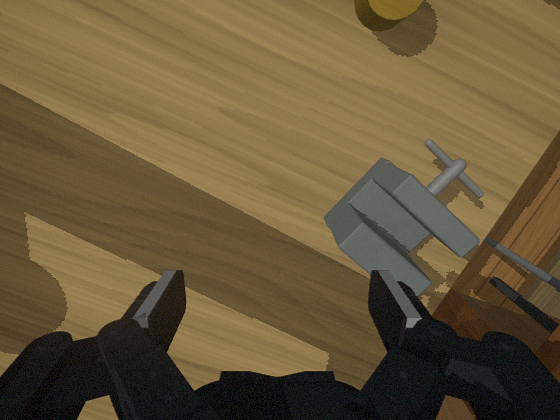

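Both candidates show brass screws, the stepped section and 80x32 mm tops, so they are the pair; the pinks are look-alikes. The wrist view shows only the vice. Next I hover over B on the right, measure it again with the wrist camera, then grasp it.

```bash
cat >> h.py <<'E'
from scipy.spatial.transform import Rotation as Ro
def down(deg):
    a=np.radians(deg);c,s=np.cos(a),np.sin(a)
    return Ro.from_matrix([[c,s,0],[s,-c,0],[0,0,-1]]).as_rotvec()
def best(p,deg):
    q0=manip.state()["qpos"];o=[]
    for k in(deg,deg+180):
        q=manip.ik(p,down(k))
        if q is not None:o.append((abs(np.array(q)-q0).max(),k))
    print("ik",o);return min(o)[1]
def look(xy,r=70):
    im,P,c=cloud("wrist");m=walnut(im)&(np.hypot(P[...,0]-xy[0],P[...,1]-xy[1])<r)
    return im,things(im,P,m,amin=400,zcut=25)
def st():
    s=manip.state();print("t%.1f"%s["time_s"],"tcp",s["tcp_pos"].round(1),"F",s["contact_force"].round(2),"w%.1f g%.1f"%(s["width"],s["gripper_force"]));return s
E
python3 - <<'E'
from h import *
xy=(461.8,-314.0);k=best([*xy,200],33.2)
manip.move_ptp([*xy,200],down(k));st()
im,t=look(xy);print(t);cv2.imwrite("pics/w1.png",im)
manip.move_ptp([xy[0]-60,xy[1]+30,230],down(k));im,t=look(xy);print(t)
im,P,c=cloud("side");print([x for x in things(im,P,walnut(im)) if np.hypot(x[3][0]-xy[0],x[3][1]-xy[1])<60]);st();print(k,manip.state()["qpos"].round(2))
E
```

```text
ik [(np.float64(0.5566960102149416), 33.2), (np.float64(2.7515265145297434), 213.2)]
t1.5 tcp [ 461.5 -314.9  200.2] F [ 0.09 -0.03 -0.16] w85.4 g0.0
[([277.0, 188.0], np.int32(2722), np.float64(46.9), (462.7, -314.1), (79.3, 31.7), 32.2), ([169.0, 308.0], np.int32(1554), np.float64(248.2), (443.8, -276.0), (24.7, 8.1), 10.2), ([125.0, 314.0], np.int32(611), np.float64(259.0), (438.3, -262.7), (22.6, 6.0), -45.5)]
[([332.0, 149.0], np.int32(2631), np.float64(46.9), (462.1, -314.2), (80.2, 32.3), 32.0)]
[]
t2.0 tcp [ 401.8 -285.1  230.1] F [-0.69  0.46 -0.6 ] w85.4 g0.0
33.2 [-0.78  0.15 -0.16  1.25  0.    1.78]
```

View pics/w1.png

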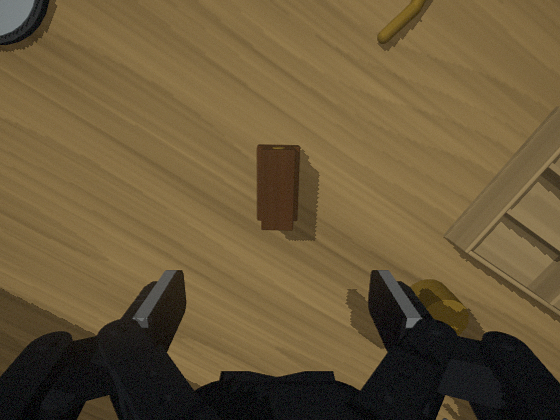

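The wrist view shows the block at (277,188), centred ahead of the fingers. Both wrist shots agree: (462.3,-314.2), yaw 32°, top at 47 mm (46 expected).

```bash
cat >> h.py <<'E'
def fz():
    manip.wait(.3);f=[]
    for _ in range(8):f.append(manip.state()["contact_force"][2]);manip.wait(.05)
    return np.mean(f)
def pick(xy,k,z=21,up=75):
    manip.move_ptp([*xy,up],down(k));f0=fz()
    manip.move_straight([*xy,z],v=100);a=st();manip.grab(50);b=st()
    manip.move_straight([*xy,z+45],v=100);manip.wait(.3);st();f1=fz();print("weight",f0-f1,f0,f1)
def place(xy,z=21):
    manip.move_straight([*xy,z+8],v=100);manip.move_straight([*xy,z+.5],v=20);st()
    manip.let_go();st();manip.move_straight([*xy,150],v=200);st()
E
python3 - <<'E'
from h import *
pick((462.3,-314.2),32.3)
im,P,c=cloud("top");cv2.imwrite("pics/t2.png",im)
E
```

```text
t4.2 tcp [ 462.5 -314.3   21.2] F [ 0.22 -0.53 -0.31] w85.3 g0.0
t4.7 tcp [ 462.7 -314.5   21.6] F [-0.27  0.44  3.73] w31.5 g51.2
t5.6 tcp [ 461.9 -313.9   65.3] F [ 0.7  -0.17 -2.63] w31.0 g50.5
weight 1.5664701802804097 -0.13359998112855845 -1.7000701614089682
```

Run:
```python
from h import *
f=[]
for _ in range(50):f.append([*manip.state()["contact_force"],manip.state()["joint_efforts"][1]]);manip.wait(.05)
f=np.array(f);print(f.mean(0),f.std(0),f[:25].mean(0)[2],f[25:].mean(0)[2]);st()
im,t=look((460,-314));print(t)
```

```text
[  0.07591302   0.0525242   -2.02492965 -49.42791059] [0.41041186 0.4955999  0.49378763 0.00086268] -1.9773643475872411 -2.072494942677877
t8.8 tcp [ 462.3 -314.2   66. ] F [-0.1   0.25 -2.43] w30.9 g50.5
[([276.0, 274.0], np.int32(14536), np.float64(91.1), (461.6, -313.4), (80.9, 34.1), 31.9), ([164.0, 316.0], np.int32(1948), np.float64(129.1), (446.6, -269.1), (17.9, 2.6), -57.6)]
```

B weighs about 2.0 N, so it is probably the heavier one. I set it back, then measure and lift A.

Run:
```python
from h import *
place((462.3,-314.2))
im,t=look((462,-314));print(t)
xy=(467.2,307.9);k=best([*xy,200],-78);manip.move_ptp([*xy,200],down(k));st()
im,t=look(xy);print(t);cv2.imwrite("pics/w3.png",im)
manip.move_straight([xy[0]-40,xy[1]-20,200]);print(look(xy)[1]);print(k)
im,P,c=cloud("top");print([x for x in things(im,P,walnut(im)) if np.hypot(x[3][0]-462,x[3][1]+314)<60])
```

```text
t9.9 tcp [ 462.5 -314.4   21.7] F [ 0.01 -0.03 -1.49] w31.2 g50.5
t10.5 tcp [ 462.3 -314.2   21.5] F [ 1.12 -1.21  0.33] w85.6 g0.0
t11.3 tcp [ 461.8 -313.8  149. ] F [-0.71  0.08 -0.82] w85.2 g0.0
[([278.0, 204.0], np.int32(3780), np.float64(46.9), (462.2, -313.4), (79.3, 32.1), 32.3), ([169.0, 309.0], np.int32(1611), np.float64(197.2), (438.8, -275.7), (21.1, 6.1), 23.1), ([120.0, 319.0], np.int32(742), np.float64(209.3), (439.6, -261.4), (21.1, 4.9), -36.6)]
ik [(np.float64(3.178331177699226), -78), (np.float64(1.179775174032639), 102)]
t13.6 tcp [467.7 307.2 199.9] F [-0.15  0.15  0.3 ] w85.1 g0.0
[([277.0, 190.0], np.int32(2732), np.float64(46.9), (466.8, 308.0), (79.7, 31.9), -78.3), ([170.0, 305.0], np.int32(1351), np.float64(245.5), (423.8, 301.1), (19.1, 2.2), -77.0), ([378.0, 291.0], np.int32(538), np.float64(234.8), (507.5, 322.2), (12.3, 2.3), -77.4), ([131.0, 308.0], np.int32(429), np.float64(258.8), (410.5, 306.6), (13.6, 3.8), 39.2)]
[([321.0, 179.0], np.int32(2927), np.float64(46.9), (466.9, 307.8), (79.9, 32.4), -78.3), ([377.0, 292.0], np.int32(595), np.float64(234.5), (467.8, 300.5), (16.5, 2.0), -79.8)]
102
[([442.0, 286.0], np.int32(878), np.float64(47.8), (461.4, -313.4), (80.9, 33.2), 33.1)]
```

View pics/w3.png

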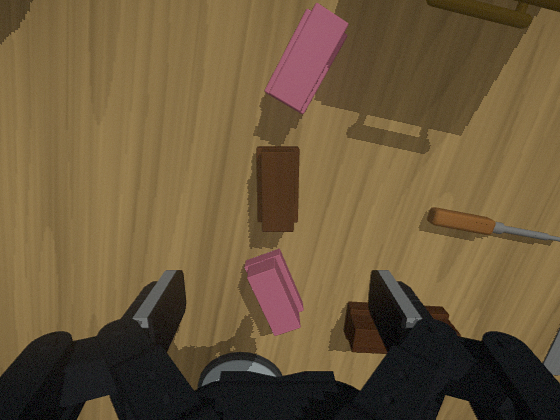

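B was set back upright, its top at 47 mm as before. The wrist view shows A at (277,190) between the two pinks, with nothing on either side of its neck; both views agree on (466.9,307.9), yaw 101.7°.

Run:
```python
from h import *
pick((466.9,307.9),101.7,z=22)
f=[]
for _ in range(50):f.append(manip.state()["contact_force"]);manip.wait(.05)
print(np.mean(f,0));print(look((466,308))[1][:1]);st()
```

```text
t16.2 tcp [467.1 308.   22.2] F [-0.13 -0.57  0.55] w85.4 g0.0
t16.7 tcp [467.5 308.2  22.7] F [ 0.4  -0.13  3.75] w31.4 g51.0
t17.6 tcp [466.5 307.7  66.3] F [ 0.29 -0.59 -0.59] w31.3 g50.4
weight 1.0202940993300964 0.06553896748984678 -0.9547551318402496
[ 0.11923445 -0.00934716 -0.97228339]
[([277.0, 275.0], np.int32(14550), np.float64(91.1), (466.1, 307.5), (81.3, 34.2), -77.1)]
t20.9 tcp [466.9 307.9  67. ] F [ 0.73 -0.15 -0.95] w31.0 g50.4
```

A weighs about 1.0 N, so it is the lighter and B the heavier. I set A down, check it, lift B and carry it over the mirror.

Run:
```python
from h import *
place((466.9,307.9),z=22)
print(look((467,308))[1][:1])
xy=(462.2,-313.8);manip.move_ptp([*xy,180],down(32.3))
print(look(xy)[1][:1])
pick(xy,32.3,z=22)
f=[]
for _ in range(20):f.append(manip.state()["contact_force"]);manip.wait(.05)
print(np.mean(f,0))
manip.move_straight([*xy,180],v=120)
m=(479.6,17.1);k=best([*m,180],32.3)
manip.move_straight([*m,180],down(k),v=130);st()
manip.move_straight([*m,122],v=60);manip.wait(1);st()
im,P,c=cloud("top");cv2.imwrite("pics/t4.png",im);print([x for x in things(im,P,walnut(im)) if x[4][0]<130])
im,P,c=cloud("side");cv2.imwrite("pics/s4.png",im);print([x for x in things(im,P,walnut(im)) if x[4][0]<130 and x[2]<200])
```

```text
t21.9 tcp [467.2 308.   22.7] F [-0.4   1.02 -0.01] w30.9 g50.5
t22.5 tcp [466.9 307.9  22.5] F [0.48 0.4  0.56] w85.5 g0.0
t23.3 tcp [466.3 307.6 149. ] F [ 0.24 -0.48 -0.86] w85.2 g0.0
[([278.0, 205.0], np.int32(3803), np.float64(46.8), (465.7, 307.7), (79.8, 32.1), -78.4)]
[([278.0, 195.0], np.int32(3071), np.float64(46.9), (462.0, -313.5), (79.8, 32.0), 32.3)]
t27.5 tcp [ 462.3 -314.    22.2] F [-0.31 -1.08 -0.65] w85.8 g0.0
t28.0 tcp [ 462.6 -314.2   22.6] F [-0.51  0.45  4.08] w30.8 g50.5
t28.9 tcp [ 461.9 -313.5   66.3] F [ 0.14 -0.35 -2.28] w30.9 g49.8
weight 1.8610306182773515 -0.14046104147078975 -2.001491659748141
[-0.00755963  0.07388892 -1.85253293]
ik [(np.float64(0.6083210510771118), 32.3), (np.float64(2.5333133813352937), 212.3)]
t34.4 tcp [479.6  16.7 180. ] F [ 0.84 -0.9  -1.63] w30.7 g49.8
t36.5 tcp [479.6  17.1 122. ] F [ 0.29  0.62 -2.42] w31.1 g49.8
[([230.0, 207.0], np.int32(997), np.float64(47.8), (645.0, 165.3), (119.7, 32.4), 8.5), ([369.0, 207.0], np.int32(409), np.float64(32.0), (641.3, -160.3), (44.3, 44.2), -29.3), ([297.0, 251.0], np.int32(1157), np.float64(618.0), (458.9, 46.2), (51.8, 6.4), -7.2), ([165.0, 286.0], np.int32(778), np.float64(48.0), (465.6, 307.0), (80.8, 32.1), -78.4), ([346.0, 369.0], np.int32(2466), np.float64(650.0), (383.5, -3.4), (30.7, 16.5), 3.6), ([36.0, 333.0], np.int32(471), np.float64(34.4), (362.2, 590.6), (118.4, 41.9), 1.2)]
[([324.0, 200.0], np.int32(684), np.float64(147.5), (472.7, 28.0), (79.0, 62.8), 38.7), ([239.0, 234.0], np.int32(917), np.float64(49.0), (647.2, 168.4), (121.3, 36.3), 10.1), ([249.0, 295.0], np.int32(821), np.float64(48.7), (467.1, 308.4), (82.1, 33.7), -78.2), ([552.0, 336.0], np.int32(205), np.float64(32.2), (-75.4, -4.8), (69.4, 15.6), 77.4)]
```

View pics/s4.png

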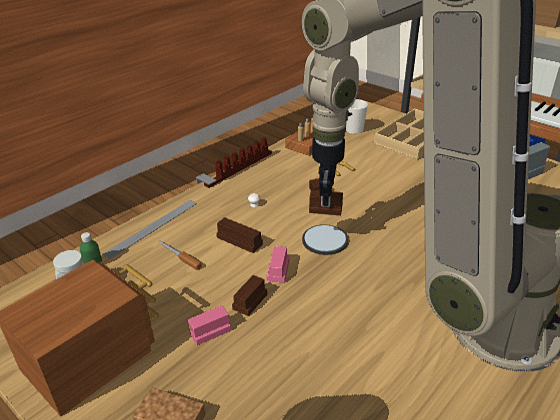

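The side view shows B held level at (325,200) above the mirror (325,238), and A standing upright at (249,293). The other things are where they were. I hand in now.

Run:
```python
from station import manip
print(manip.job_done())
```

```text
the job is handed in; nothing more can be done
None
```

The job is handed in at about 37 s: the heavier block (right-hand one, about 2.0 N) is held level about 100 mm above the bench over the mirror's centre, and the lighter one (left-hand, about 1.0 N) is back on its foot on the bench; no verdict was returned.

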